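Gauge a plinth billet with the saw jig's flip stop

ROBOT

A 6-joint arm with a two-finger parallel gripper is mounted at the origin on the work surface. World frame = base frame: x ahead of the robot, y to its left, z up, the work surface at z = 0. Lengths are in m, angles in rad, forces in N, time in s.
With the tool pointing down it reaches from about 0.325 to 0.85 m from the base axis. Payload 4.4 kg.
Tool frame: the origin (TCP) lies midway between the tips of the shut fingers; the grasp point (between the pads) lies 19 mm behind it; z points along the fingers, y is the direction in which the jaws open and shut (so a half turn about z gives the same grasp; the last joint's range is limited). The gripper opens to 94 mm and grips with 3 to 60 N. Pads are 16 mm wide; open, the fingers measure 119 mm over their backs; the gripper's body (75 mm by 177 mm) begins 78 mm behind the grasp point.
Start: joints at [1.115, 0.207, 1.542, -0, 1.393, -0.15], TCP at [0.173, 0.548, 0.205] pointing down, gripper open.
Joint ranges: [-2.73, 2.73], [-0.86, 2.22], [0.23, 2.46], [-1.11, 4.25], [0.08, 2.63], [-2.82, 2.82]. Speed limits (rad/s): [2.79, 2.79, 3.14, 3.14, 3.14, 3.14].

INTERFACE

Orientations are given as a 3x3 rotation matrix whose columns are the frame's x, y, z axes.
In Python, from plant import * gives the robot as it stands.
- The arm moves only by the tool step_arm, never from a script. Its argument "plan" is a list of rows, each a list of 7 numbers: the finger opening in m, from 0 to 0.094, then the shift along the tool's x, y, z in m, then the turn, a rotation vector about the tool's x, y, z in rad. In form: [[fingers, dx, dy, dz, ax, ay, az], ...]. A call has 1 to 12 rows; each row shifts and turns the pose as measured when the row begins, along the tool's axes as they then stand; what a row does not reach is not made up. A row lasts 1/12 s, in which the tool goes at most 41.7 mm and 7.16 degrees, less where a joint would pass 70% of its speed; a pose out of reach is approached as far as the arm can. A call is refused whole if a number of a shift passes 0.0417 or a number of a turn 0.125, either way. A call with a gripper value outside its range is refused whole. The fingers move at their own pace and stop on an object; the grip force is fixed at half the most. Time passes only in rows, so rows that do not move let the fingers close. It gives the time, the measured TCP pose, the force and the opening at its end, in the units of the state.
- sense(): the state, without advancing time (a new reading comes with each control period).
- capture(name): name is "side" or "top"; returns the picture (420x560x3 uint8, blue, green, red); there is no depth.
- get_calibration(name): a dict with "mtx" (3x3 intrinsics, pixels), "xyz" and "attitude" of the camera in the world. Camera axes: x right, y up, looking along -z (the intrinsics and any distortion apply to the point x, -y, -z); pixel columns grow to the right and rows downward; lengths in m; the calibration is good to about 2 mm. A picture is of the moment at which its call begins. get_calibration takes no time and is no camera call.
- sign_off(): hands the job in, once; it reports no verdict.
Trained networks look in the newest picture that a camera, given by its name, has taken for a name from the list of things; names that differ only in an ending like _2 or _b are one class to them, and where a whole thing is asked for, a point or a joint stands for the part that bears it (a point fixed in the world has none). Each returns a list of dicts, best first, with "confidence" (0 to 1); they miss things now and then, are a little off and sometimes report something else, mostly with a low value. They report only what shows in the picture. A call takes as long as a camera call. They do not tell look-alikes from the thing itself.
- recognise(label, camera): "rect" ([left, top, width, height] in pixels, round what is visible of it).
- trace(label, camera): "pixels" (420x560 bool, what is visible of it) and "rect" ([left, top, width, height] in pixels, round what is visible of it).
- spot_point(label, camera): "at" ([column, row] in pixels: a listed point, or the origin of a listed thing).
The state is a dict: "time_s": time; "joint_pos": joint angles; "joint_vel": joint speeds; "joint_torque": joint torques, N m; "position": TCP position; "orientation": TCP orientation; "force": force on the tool from outside, world axes, zero at the start; "moment": the same for the moment, N m; "opening": opening from 0.0 (shut) to 1.0 (fully open).
Only numpy, scipy, OpenCV 4.12 (cv2) and the standard library are available. Lean on these libraries where they do the work, as an engineer would, in place of code of your own. Each camera call takes 0.05 s, during which the arm holds its last target. There are 200 camera calls.

TASK

Set the wooden billet up for sawing: flip the jig's hinged stop fully down onto the fence, then bring the billet's long side flat against the fence and ease it along until its end butts against the stop, pressing it home firmly but gently for a moment (some 4 to 10 N, no more, or the stop bends). Let go of it there and flip the stop fully up again out of the saw's way, leaving the billet exactly where it was gauged, flat on the bed and tight along the fence, and leave the other things on the desk alone.

Things in the scene. Friction and masses are not known exactly. Their poses are not given: they have to be found in the camera images.
- jig: Small saw jig fixed to the desk: plywood bed 125 (x) x 320 (y) x 12 mm with a low aluminium fence along its y. Origin on the desk; the bed spans x -85 to +40, y -160 to +160 mm, top at z = 12 mm. The fence stands on it from x = +20 mm (front face, looking to -x) to +30 mm, 15 mm high above the bed (top z = 27 mm).
- stop: Steel bracket of the flip stop, fixed behind the fence, axes parallel to the jig's; its place along the fence varies. Origin on the fence's front face (jig x = +20 mm) at bed-top height, mid-width of the leaf. Bracket: 11 to 27 mm behind that face, 40 mm wide along y, up to 41 mm above the bed. Hinge axis along y at x = +16, z = +34 mm.
- leaf (a joint): Hinge angle of the steel stop leaf, rad: 0 = fully down on the fence, reaching to -x over the bed; grows as it swings up and back; 1.95 = fully up, leaning back past upright. Stiff to turn (0.05 N m, about 1 N at the knob); stays up past upright, but must be pressed home when down (leaf 80 g). An arm 12 mm wide (y), 8 mm thick.
- leaf_knob (a point): Middle of the black barrel knob across the leaf's free end, 18 mm diameter, 24 mm long along the hinge direction: pinched on its two flat ends it can turn between the fingers. 81 mm from the hinge axis; with the leaf down, 65 mm in front of the fence and 34 mm above the bed. Its -x axis points along the leaf away from the hinge.
- billet: Loose dark hardwood billet, 25 (its x) x 100 (its y) x 40 mm high, 50 to 105 g, on the bed to the -y side of the stop, off the fence and askew. Origin: centre of its underside. Fingertips over 15 mm above the bed clear the fence. Sliding on bed and fence takes 1 to 4 N. Gauged, its centre is 56 mm to -y of the stop's origin, 12.5 mm in front of the fence.
- dragon_a: Bystander: small grey primed plastic dragon on a 50 mm round base, about 65 mm tall, behind the fence. Origin at the base's underside.
- dragon_b: Bystander: larger grey primed plastic dragon on a 50 mm round base, about 80 mm tall, behind the fence. Origin at the base's underside.
- brush_jar: Bystander: glass jar with brushes, 72 mm diameter, jar 85 mm and brushes to 175 mm tall, past the jig's +y end. Origin at the underside.
- clamp: Bystander: steel hobby bar clamp lying flat on the desk in front of the jig, about 60 x 135 mm, 18 mm high. Origin on the desk under the middle of its bar.
- leaf_foot (a point): On the leaf, middle of the -y face of the block under its arm (30 x 27 mm, 12 mm thick along y): the gauging face. With the leaf down it is at y = -6 mm of the stop, 4 to 34 mm in front of the fence and 4 to 31 mm above the bed; the billet's end butts here. It does not yield along y; an end pressure of 3 to 12 N gauges it, over 15 N bends it.
Not all that is in view belongs to the job. Of the things that look like the billet, the largest one is meant.

How it is judged:
On the way, in this order (a step that is already met when the one before it is completed fails the run):
1. the stop leaf is fully down on the fence (value of joint leaf below 0.05 rad), for 0.2 s.
2. with the leaf down, the billet lies along the fence (within 3 mm and 0.04 rad) and its end presses on the stop with more than 3 N for 0.2 s (value of joint leaf below 0.05 rad and contact force between billet and stop above 3 N and x of billet in the frame of jig above 0.0045 m and angle between the y axis of billet and the y axis of jig, either way round below 0.04 rad), for 0.2 s.
3. the stop leaf is fully up again (value of joint leaf above 1.65 rad), for 0.2 s.
At the end, for the whole second after the job is handed in: The leaf is up (beyond 1.65 rad); the billet rests upright on the bed, its end within 2 mm of the stop's gauging face, its side within 2 mm of the fence and parallel to it within 0.03 rad (value of joint leaf above 1.65 rad and y of billet in the frame of stop between -0.058 and -0.054 m and x of billet in the frame of jig between 0.0055 and 0.0095 m and z of billet in the frame of jig between 0.01 and 0.014 m and angle between billet's own z axis and vertical below 0.05 rad and angle between the y axis of billet and the y axis of jig, either way round below 0.03 rad and linear speed of billet below 0.01 m/s); the robot touches nothing.
It fails at once if the billet is forced against the stop leaf with more than 15 N (contact force between billet and stop above 15 N).
It fails at once if a dragon, the brush jar or the clamp is moved by more than 15 mm (distance of any of dragon_a, dragon_b, brush_jar, clamp from where it was at the start of the episode above 0.015 m).
It also fails if it takes over 72 s, if anything falls off the work surface, if the arm or the gripper's body presses on something with over 40 N, if the wrist force passes 120 N, or if a joint passes its speed limit or range.

## Working session

There is one attempt and no reset: what is moved stays moved. The work goes in short steps, Python scripts to look and compute and a tool call to move; the robot and the scene stay as the last step left them, time stands still between calls to the robot, and variables do not carry over. Pictures are saved under pics/ and viewed, about 8 in all and at most 12, crops included, and the job is handed in when it is done.

Besides the shell and the picture viewer there is one more tool, called after "Request:" as name(argument=value, ...) on one line, values as JSON. step_arm: Moves the arm, as the interface text tells. Its arguments: {"type":"object","properties":{"plan":{"type":"array"}},"required":["plan"]}

```bash
mkdir -p pics; ls; cat > h.py <<'E'
from plant import *
import numpy as np, cv2
def ray(cam,px):
    c=get_calibration(cam);K=np.array(c["mtx"]);R=np.array(c["attitude"])
    d=np.linalg.inv(K)@np.array([px[0],px[1],1.]);d=R@np.array([d[0],-d[1],-d[2]])
    return np.array(c["xyz"]),d
def atz(cam,px,z):
    o,d=ray(cam,px);return o+d*(z-o[2])/d[2]
def proj(cam,P):
    c=get_calibration(cam);K=np.array(c["mtx"]);R=np.array(c["attitude"])
    p=R.T@(np.array(P)-np.array(c["xyz"]));q=K@np.array([p[0],-p[1],-p[2]]);return q[:2]/q[2]
def tri(a,b):
    (o1,d1),(o2,d2)=ray("top",a),ray("side",b)
    A=np.stack([d1,-d2],1);s=np.linalg.lstsq(A,o2-o1,rcond=None)[0]
    p,q=o1+d1*s[0],o2+d2*s[1];return (p+q)/2,np.linalg.norm(p-q)
E
python3 - <<'E'
from h import *
for c in("top","side"):
    print(c,get_calibration(c)); cv2.imwrite(f"pics/{c}0.png",capture(c))
    for l in("jig","stop","leaf_knob","leaf_foot","billet","clamp","dragon_a","brush_jar"):
        print(l,[(np.round(r["at"],1),round(r["confidence"],2)) for r in spot_point(l,c)[:4]])
print(sense())
E
```

```text
pics
top {'mtx': array([[392.70805038,   0.        , 284.85135132],
       [  0.        , 392.70805038, 212.01880252],
       [  0.        ,   0.        ,   1.        ]]), 'xyz': array([0.49089307, 0.02449146, 0.81409667]), 'attitude': array([[ 0.02787493,  0.99043101, -0.13516436],
       [-0.99933165,  0.03081009,  0.01967212],
       [ 0.0236483 ,  0.13452566,  0.99062788]])}
jig [(array([329.2, 226.1]), 0.61)]
stop [(array([284.7, 209.7]), 0.57), (array([324.9, 139.5]), 0.55)]
leaf_knob [(array([288.9, 182.5]), 0.54)]
leaf_foot [(array([291.8, 205.7]), 0.81)]
billet [(array([352.5, 247.4]), 0.94), (array([447.3, 266.9]), 0.71), (array([410.7, 325.5]), 0.61)]
clamp [(array([328.4, 298.5]), 0.8)]
dragon_a [(array([327.3, 136.6]), 0.64), (array([381.4, 144.2]), 0.59)]
brush_jar [(array([218.8, 219.5]), 0.68), (array([290.3, 203.2]), 0.17)]
side {'mtx': array([[488.16074765,   0.        , 287.41017182],
       [  0.        , 488.16074765, 215.31433461],
       [  0.        ,   0.        ,   1.        ]]), 'xyz': array([ 0.28755974, -0.76953905,  0.88318683]), 'attitude': array([[ 0.9
[... 723 characters left out ...]
-1.45239795e-05,
        1.39353708e+00, -1.50552917e-01]), 'joint_vel': array([-0.00063163,  0.00092041, -0.00072117, -0.00134082, -0.00086893,
       -0.00064168]), 'joint_torque': array([-9.85460247e-04, -3.70866358e+01, -2.81770849e+01,  6.99226116e-02,
        2.72419729e-02, -8.08204703e-06]), 'position': array([0.17255822, 0.54848227, 0.20545005]), 'orientation': array([[-9.53929130e-01,  3.00032022e-01, -4.53046322e-06],
       [ 3.00032022e-01,  9.53929130e-01, -4.17665125e-05],
       [-8.20955034e-06, -4.12015769e-05, -9.99999999e-01]]), 'force': array([ 0.18227969, -0.29483227, -1.09471553]), 'moment': array([-0.03484446,  0.06144706,  0.02463055]), 'opening': 0.9988452445907552}
```

```bash
python3 - <<'E'
import cv2
a=cv2.imread("pics/top0.png");b=cv2.imread("pics/side0.png")
cv2.imwrite("pics/top_c.png",cv2.resize(a[90:370,160:520],(771,600),interpolation=cv2.INTER_CUBIC))
cv2.imwrite("pics/side_c.png",cv2.resize(b[140:380,180:500],(800,600),interpolation=cv2.INTER_CUBIC))
from h import *
for n,t,s in[("knob",(288.9,182.5),(313.1,185.6)),("foot",(291.8,205.7),(300,196.8)),("stop",(284.7,209.7),(291.3,221.8)),("jig",(329.2,226.1),(300.4,253.2)),("billet",(352.5,247.4),(283.3,273.7)),("b2",(447.3,266.9),(233.6,334.3)),("b2'",(447.3,266.9),(300.1,352.7)),("b3",(410.7,325.5),(233.6,334.3)),("clamp",(328.4,298.5),(238.3,272))]:
    p,e=tri(t,s);print(n,p.round(4),e.round(4))
E
```

```text
knob [0.6444 0.0038 0.1178] 0.0088
foot [ 0.6067 -0.0038  0.1005] 0.0129
stop [0.6021 0.0098 0.0073] 0.0075
jig [ 5.796e-01 -8.620e-02  4.000e-04] 0.0092
billet [ 0.5284 -0.1325  0.0034] 0.0076
b2 [ 0.4328 -0.2906  0.0779] 0.129
b2' [ 0.4926 -0.3287  0.0037] 0.0103
b3 [ 0.3772 -0.2484  0.0129] 0.0048
clamp [ 0.4292 -0.0864 -0.0029] 0.005
```

View pics/top_c.png

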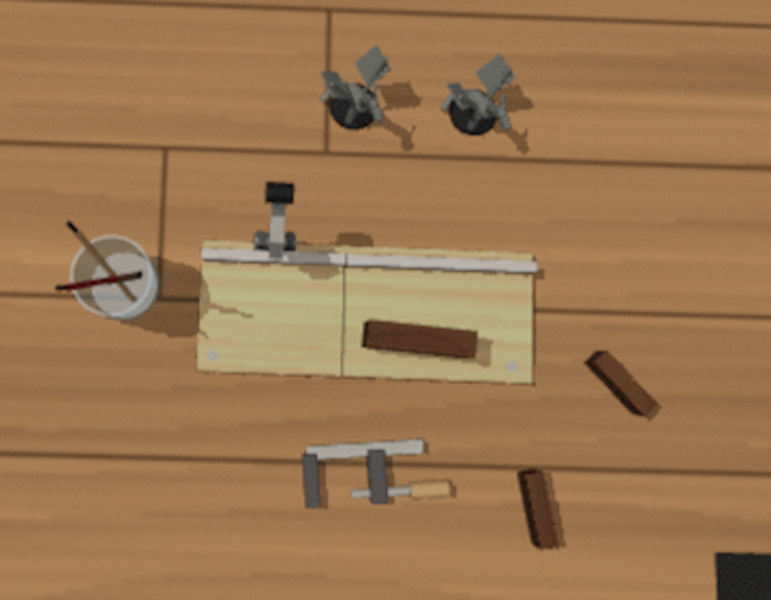

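View pics/side_c.png

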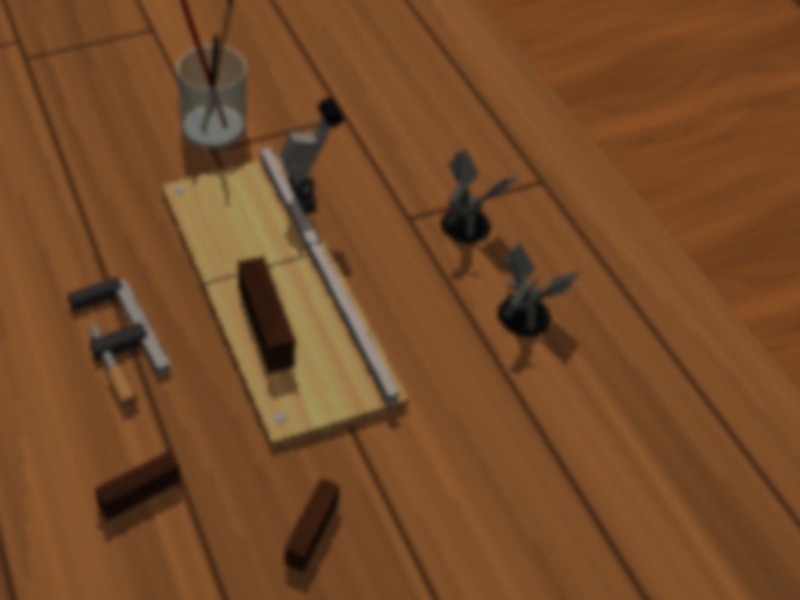

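The top view shows three dark billets, at about (352,248) on the bed, (449,270) and (411,328). The one on the bed is clearly the longest, so that is the billet. The leaf is up, with its knob at (290,180). Next I'll fit the jig and billet poses.

```bash
cat > fit.py <<'E'
from h import *
from scipy.optimize import least_squares
def quad(mask):
    cs,_=cv2.findContours(mask,cv2.RETR_EXTERNAL,cv2.CHAIN_APPROX_NONE)
    return cv2.convexHull(max(cs,key=cv2.contourArea))
def sil(cam,pts3):
    return cv2.convexHull(np.array([proj(cam,p) for p in pts3],np.float32))
def box(x0,x1,y0,y1,z0,z1): return np.array([[x,y,z] for x in(x0,x1) for y in(y0,y1) for z in(z0,z1)])
def place(b,q):
    c,s=np.cos(q[2]),np.sin(q[2]);return np.c_[q[0]+c*b[:,0]-s*b[:,1],q[1]+s*b[:,0]+c*b[:,1],b[:,2]]
def res(q,hulls,boxes,sh):
    r=[]
    for i,(cam,h) in enumerate(hulls):
        o=np.array(sh[i]) if sh is not None else np.zeros(2)
        m=sil(cam,np.vstack([place(b,q) for b in boxes]))+o.astype(np.float32)
        r+=[cv2.pointPolygonTest(m,(float(p[0][0]),float(p[0][1])),True) for p in dense(h)]
    return np.clip(r,-3,3)
def dense(h):
    out=[]
    for a,b in zip(h,np.roll(h,-1,0)):
        n=max(1,int(np.linalg.norm(a-b)//3)); out+=[a+(b-a)*k/n for k in range(n)]
    return out
def fit(q0,hulls,boxes,sh=None):
    return least_squares(res,q0,args=(hulls,boxes,sh),diff_step=1e-4,x_scale=[.01,.01,.05],loss="soft_l1")
E
cat > f1.py <<'E'
from fit import *
H={}
for lab in("jig","billet"):
    for cam in("top","side"):
        capture(cam);t=trace(lab,cam)
        t=[x for x in t if x["confidence"]>.4]
        print(lab,cam,[(np.round(x["rect"]),x["pixels"].sum(),round(x["confidence"],2)) for x in t])
        H[lab,cam]=quad(max(t,key=lambda x:x["pixels"].sum())["pixels"].astype(np.uint8))
J=[box(-.085,.04,-.16,.16,0,.012),box(.02,.03,-.16,.16,.012,.027)]
B=[box(-.0125,.0125,-.05,.05,.012,.052)]
for n,lab,bx,q0 in(("jig","jig",J,[.58,-.07,0]),("bil","billet",B,[.53,-.13,0])):
    for cams in(("top",),("side",),("top","side")):
        f=fit(q0,[(c,H[lab,c]) for c in cams],bx);print(n,cams,f.x.round(4),np.abs(f.fun).mean().round(2))
E
python3 f1.py
```

```text
jig top [(array([251., 205., 160.,  62.]), np.int64(8611), 0.67)]
jig side [(array([245., 201.,  97., 118.]), np.int64(5427), 0.9), (array([294., 178.,  22.,  35.]), np.int64(316), 0.75)]
billet top [(array([403., 306.,  15.,  40.]), np.int64(499), 0.94), (array([329., 241.,  55.,  18.]), np.int64(748), 0.76), (array([431., 254.,  35.,  35.]), np.int64(438), 0.75)]
billet side [(array([273., 242.,  26.,  47.]), np.int64(644), 0.87), (array([219., 320.,  33.,  29.]), np.int64(451), 0.81), (array([289., 333.,  26.,  32.]), np.int64(403), 0.64)]
jig ('top',) [ 0.5777 -0.0865 -0.0079] 0.28
jig ('side',) [ 0.5794 -0.0875 -0.0037] 0.24
jig ('top', 'side') [ 0.5782 -0.0974  0.    ] 1.15Traceback (most recent call last):
  File "f1.py", line 13, in <module>
    f=fit(q0,[(c,H[lab,c]) for c in cams],bx);print(n,cams,f.x.round(4),np.abs(f.fun).mean().round(2))
  File "fit.py", line 24, in fit
    return least_squares(res,q0,args=(hulls,boxes,sh),diff_step=1e-4,x_scale=[.01,.01,.05],loss="soft_l1")
    return func(*args, **kwargs)
    result = trf(vector_fun.fun, vector_fun.jac, x0, f0, J0, lb,
[... 1150 characters left out ...]
            ~~~~~~~~^^^^^^^^^^^^^^^^^^^^^^^^^^^^^^
    return np.atleast_1d(self.fun(x))
                         ~~~~~~~~^^^
    return self.f(x, *self.args, **self.kwargs)
           ~~~~~~^^^^^^^^^^^^^^^^^^^^^^^^^^^^^^
  File "fit.py", line 15, in res
    m=sil(cam,np.vstack([place(b,q) for b in boxes]))+o.astype(np.float32)
      ~~~^^^^^^^^^^^^^^^^^^^^^^^^^^^^^^^^^^^^^^^^^^^^
  File "fit.py", line 7, in sil
    return cv2.convexHull(np.array([proj(cam,p) for p in pts3],np.float32))
                                    ~~~~^^^^^^^
  File "h.py", line 10, in proj
    c=get_calibration(cam);K=np.array(c["mtx"]);R=np.array(c["attitude"])
ValueError: time passes only in moves, steps and waits
```

```bash
sed -i '/^def ray/i CAL={c:{k:np.array(v) for k,v in get_calibration(c).items()} for c in("top","side")}' h.py
sed -i 's/c=get_calibration(cam)/c=CAL[cam]/' h.py
python3 - <<'E'
s=open('fit.py').read()
i=s.index("def fit(")
s=s[:i]+'''def fit(q0,hulls,boxes,sh=None):
    from scipy.optimize import minimize
    f=lambda q:np.sqrt(1+res(q*[1,1,.1]+0,hulls,boxes,sh)**2).mean()
    q=np.array(q0)*[1,1,10.]
    r=minimize(f,q,method="Nelder-Mead",options=dict(initial_simplex=[q,q+[.01,0,0],q+[0,.01,0],q+[0,0,1.]],xatol=1e-5,fatol=1e-6))
    r.x=r.x*[1,1,.1];r.fun=np.array(r.fun);return r
'''
open('fit.py','w').write(s)
E
sed -i 's/max(t,key=lambda x:x\["pixels"\].sum())/max(t,key=lambda x:x["pixels"].sum())/; s/print(lab,cam.*/pass/' f1.py
sed -i '/^for n,lab/,$d' f1.py
cat >> f1.py <<'E'
for n,lab,bx,q0 in(("jig","jig",J,[.578,-.087,-.006]),("bil","billet",B,[.53,-.13,-.1])):
    for cams in(("top",),("side",),("top","side")):
        f=fit(q0,[(c,H[lab,c]) for c in cams],bx);print(n,cams,f.x.round(4),f.fun.round(2))
    if n=="jig": Q=f.x
# stop via knob/foot/stop points
for cam,l,z in(("top","leaf_knob",.121),("side","leaf_knob",.121),("top","leaf_foot",.08),("side","leaf_foot",.08),("top","stop",.012),("side","stop",.012)):
    r=spot_point(l,cam)[0]; 
    p=atz(cam,r["at"],z); c,s=np.cos(Q[2]),np.sin(Q[2]);d=p[:2]-Q[:2]
    print(cam,l,p.round(4),"jig:",np.round([c*d[0]+s*d[1],-s*d[0]+c*d[1]],4),round(r["confidence"],2))
t=trace("leaf_knob","side")[0];print(t["rect"]);t=trace("leaf_knob","top")[0];print(t["rect"])
E
python3 f1.py
```

```text
jig ('top',) [ 0.5776 -0.0862 -0.0079] 1.09
jig ('side',) [ 0.5793 -0.0895 -0.0074] 1.1
jig ('top', 'side') [ 0.5782 -0.0874 -0.0066] 1.18
bil ('top',) [ 0.5287 -0.1332 -0.0886] 1.08
bil ('side',) [ 0.5299 -0.1321 -0.0843] 1.06
bil ('top', 'side') [ 0.5291 -0.133  -0.0834] 1.1
top leaf_knob [0.6354 0.0077 0.121 ] jig: [0.0565 0.0955] 0.62
side leaf_knob [0.6369 0.001  0.121 ] jig: [0.0581 0.0888] 0.79
top leaf_foot [ 0.6091 -0.0041  0.08  ] jig: [0.0304 0.0836] 0.59
side leaf_foot [0.6181 0.0097 0.08  ] jig: [0.0393 0.0974] 0.66
top stop [0.607  0.0103 0.012 ] jig: [0.0281 0.0979] 0.84
side stop [0.6045 0.0056 0.012 ] jig: [0.0257 0.0932] 0.55
[289.3, 179.9, 28.8, 33.8]
[326.9, 237.8, 57.2, 20.2]
```

```bash
python3 - <<'E'
from h import *
Q=[.578,-.0872,-.0075]
P={}
for cam,(x0,y0,x1,y1) in(("top",(275,168,305,192)),("side",(304,176,322,194))):
    g=cv2.imread(f"pics/{cam}0.png").max(2)[y0:y1,x0:x1]
    ys,xs=np.where(g<60); P[cam]=(xs.mean()+x0,ys.mean()+y0); print(cam,P[cam],len(xs),xs.min()+x0,xs.max()+x0,ys.min()+y0,ys.max()+y0)
p,e=tri(P["top"],P["side"]);d=p-[Q[0],Q[1],0];c,s=np.cos(Q[2]),np.sin(Q[2])
print(p,e,"jig",c*d[0]+s*d[1],-s*d[0]+c*d[1])
for th in(1.7,1.8,1.95):
  for y in(.088,.092,.096):
    k=np.array([.036-.081*np.cos(th),y,.046+.081*np.sin(th)]);w=[Q[0]+c*k[0]-s*k[1],Q[1]+s*k[0]+c*k[1],k[2]]
    print(th,y,np.round(w,4),proj("top",w).round(1),proj("side",w).round(1))
E
```

```text
top (np.float64(290.4166666666667), np.float64(179.75)) 108 285 296 175 184
side (np.float64(311.6263736263736), np.float64(185.5164835164835)) 91 308 317 179 193
[0.64455694 0.00231764 0.12057682] 3.9495900868277295e-05 jig 0.06588368743913352 0.09001429732137188
1.7 0.088 [6.251e-01 4.000e-04 1.263e-01] [291.3 189.8] [304.3 186.1]
1.7 0.092 [0.6251 0.0044 0.1263] [289.1 189.7] [303.6 185. ]
1.7 0.096 [0.6252 0.0084 0.1263] [286.8 189.6] [303.  183.9]
1.8 0.088 [6.331e-01 4.000e-04 1.249e-01] [291.4 185.5] [307.4 185.8]
1.8 0.092 [0.6331 0.0044 0.1249] [289.2 185.5] [306.8 184.7]
1.8 0.096 [0.6331 0.0084 0.1249] [287.  185.4] [306.2 183.6]
1.95 0.088 [6.446e-01 3.000e-04 1.212e-01] [291.6 179.6] [312.  185.8]
1.95 0.092 [0.6447 0.0043 0.1212] [289.3 179.6] [311.3 184.8]
1.95 0.096 [0.6447 0.0083 0.1212] [287.1 179.5] [310.7 183.7]
```

Candidates are settled: billet at top pixel (352,248), look-alikes at (449,270) and (411,328), and the first is chosen. The crop already viewed confirmed it as the largest. Now I'll move over the knob.

Request:
step_arm(plan=[[0.094,0,0,-0.02,0,0,-0.099],[0.094,0,0,-0.02,0,0,-0.099],[0.094,0,0,-0.02,0,0,-0.099],[0.094,-0.028,-0.028,0,0,0,0],[0.094,-0.028,-0.028,0,0,0,0],[0.094,-0.028,-0.028,0,0,0,0],[0.094,-0.028,-0.028,0,0,0,0],[0.094,-0.028,-0.028,0,0,0,0],[0.094,-0.028,-0.028,0,0,0,0],[0.094,-0.028,-0.028,0,0,0,0],[0.094,-0.009,-0.039,0,0,0,0],[0.094,-0.009,-0.039,0,0,0,0]])

```text
time_s: 3.1
position: [0.3962, 0.2732, 0.2685]
orientation: [[-1.0, -0.025, 0.004], [-0.025, 1.0, 0.004], [-0.004, 0.004, -1.0]]
force: [0.3, -0.1, -0.0]
opening: 0.999
```

Request:
step_arm(plan=[[0.05,-0.008,-0.039,0,0,0,0],[0.05,-0.008,-0.039,0,0,0,0],[0.05,-0.008,-0.039,0,0,0,0],[0.05,-0.008,-0.039,0,0,0,0],[0.05,-0.008,-0.039,0,0,0,0],[0.05,-0.008,-0.039,0,0,0,0],[0.05,-0.008,-0.039,0,0,0,0.03],[0.05,-0.039,0,0,0,0,0],[0.05,-0.039,0,0,0,0,0],[0.05,-0.039,0,0,0,0,0],[0.05,-0.039,0,0,0,0,0],[0.05,0,0,0,0,0,0]])

```text
time_s: 4.1
position: [0.6209, -0.0288, 0.2673]
orientation: [[-1.0, 0.028, 0.007], [0.028, 1.0, 0.001], [-0.007, 0.001, -1.0]]
force: [-1.0, -0.5, -1.2]
opening: 0.53
```

Request:
step_arm(plan=[[0.05,-0.024,0.031,0,0,0.007,-0.02],[0.05,0,0,0.03,0,0,0],[0.05,0,0,0.03,0,0,0],[0.05,0,0,0,0,0,0]])

```text
time_s: 4.43
position: [0.6476, 0.0016, 0.2024]
orientation: [[-1.0, 0.009, -0.004], [0.009, 1.0, 0.001], [0.004, 0.001, -1.0]]
force: [-0.6, -0.2, -1.5]
opening: 0.53
```

Request:
step_arm(plan=[[0.05,0.003,0.0005,0.03,0,-0.004,0],[0.05,0,0,0.03,0,0,0],[0.05,0,0,0.03,0,0,0],[0.05,0,0,0,0,0,0]])

```text
time_s: 4.77
position: [0.6451, 0.0022, 0.1156]
orientation: [[-1.0, 0.008, 0.005], [0.008, 1.0, 0.0], [-0.005, 0.0, -1.0]]
force: [-1.9, 0.6, -1.6]
opening: 0.534
```

```bash
python3 - <<'E'
from h import *
s=sense();print(s["position"],s["force"])
a=capture("side");cv2.imwrite("pics/s1.png",cv2.resize(a[110:270,220:430],(788,600),interpolation=cv2.INTER_CUBIC))
E
```

```text
[0.64509063 0.00217258 0.11562375] [-1.85911425  0.60086793 -1.58775884]
```

View pics/s1.png

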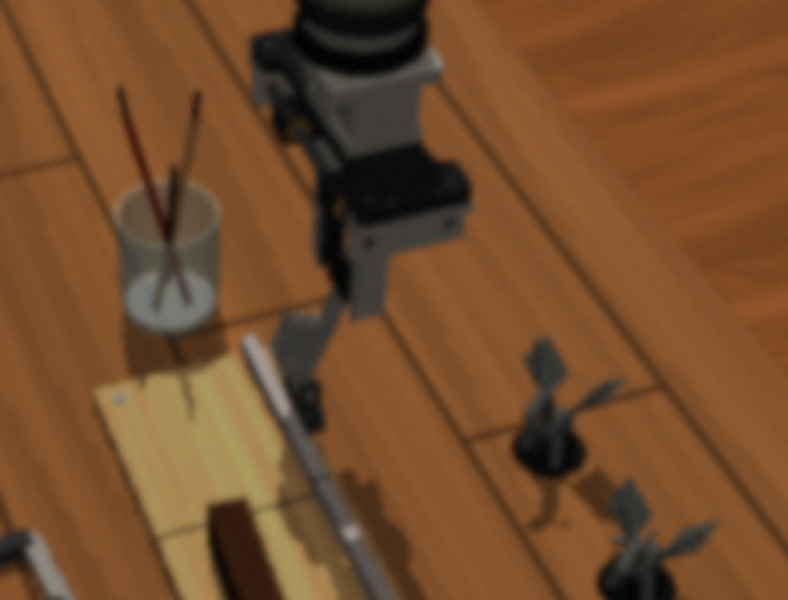

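The near finger (crop about (370,290)) flanks the knob, and the leaf is visible between the fingers. I'll lower 10 mm and pinch.

Request:
step_arm(plan=[[0.05,0,0,0.011,0,0.005,0],[0.0,0,0,0,0,0,0],[0.0,0,0,0,0,0,0],[0.0,0,0,0,0,0,0],[0.0,0,0,0,0,0,0],[0.0,0,0,0,0,0,0]])

```text
time_s: 5.32
position: [0.6531, 0.0036, 0.1197]
orientation: [[-1.0, 0.009, 0.02], [0.009, 1.0, 0.003], [-0.02, 0.003, -1.0]]
force: [-0.5, 2.5, -6.2]
opening: 0.247
```

Request:
step_arm(plan=[[0.0,0,0,0,0,0,0],[0.0,0,0,0,0,0,0]])

```text
time_s: 5.48
position: [0.6528, 0.0037, 0.1198]
orientation: [[-1.0, 0.008, 0.019], [0.008, 1.0, 0.002], [-0.019, 0.002, -1.0]]
force: [-0.7, -0.2, -2.5]
opening: 0.248
```

```bash
python3 - <<'E'
from h import *
s=sense();print({k:np.round(v,4) for k,v in s.items()})
a=capture("side");cv2.imwrite("pics/s2.png",cv2.resize(a[140:240,260:390],(780,600),interpolation=cv2.INTER_CUBIC))
s=sense();print(s["position"],s["force"])
E
```

```text
{'time_s': np.float64(5.4833), 'joint_pos': array([-0.1292,  0.4294,  1.4354,  0.0047,  1.2577, -1.6933]), 'joint_vel': array([ 0.0034, -0.0019,  0.0012, -0.0049,  0.0007,  0.0005]), 'joint_torque': array([-2.75300e-01, -4.67182e+01, -2.80526e+01, -1.19200e-01,
        4.08000e-02, -3.50000e-03]), 'position': array([0.6528, 0.0037, 0.1198]), 'orientation': array([[-0.9998,  0.008 ,  0.0195],
       [ 0.008 ,  1.    ,  0.0019],
       [-0.0195,  0.0021, -0.9998]]), 'force': array([-0.718 , -0.1901, -2.4559]), 'moment': array([0.0943, 0.0154, 0.0116]), 'opening': np.float64(0.2482)}
[0.65274129 0.00364381 0.1197468 ] [-1.0806763   0.30805869 -1.64597161]
```

View pics/s2.png

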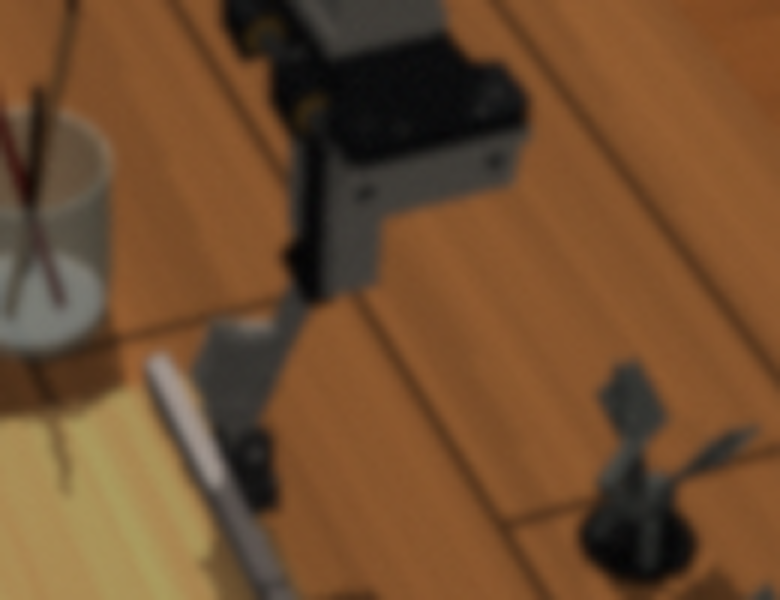

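The knob sits only at the front edge and tip of the pads: the tool drifted +8 mm in x and upward as it closed. I'll reopen and see how the arm behaves.

Request:
step_arm(plan=[[0.05,0,0,0,0,0,0],[0.05,0,0,0,0,0,0],[0.05,0,0,0,0,0,0]])

```text
time_s: 5.78
position: [0.6543, 0.0026, 0.1217]
orientation: [[-1.0, 0.008, 0.023], [0.008, 1.0, 0.0], [-0.023, 0.001, -1.0]]
force: [-0.9, -0.3, -0.7]
opening: 0.428
```

Request:
step_arm(plan=[[0.05,0.004,-0.001,0.005,0,0.019,0],[0.05,0,0,0,0,0,0]])

```text
time_s: 5.95
position: [0.6512, 0.001, 0.1177]
orientation: [[-1.0, 0.009, 0.005], [0.009, 1.0, -0.0], [-0.005, -0.0, -1.0]]
force: [0.3, 0.7, 0.3]
opening: 0.527
```

Request:
step_arm(plan=[[0.05,0,0,0.005,0,0,0],[0.05,0,0,0,0,0,0]])

```text
time_s: 6.12
position: [0.6518, 0.0006, 0.1127]
orientation: [[-1.0, 0.009, 0.006], [0.009, 1.0, -0.001], [-0.006, -0.0, -1.0]]
force: [-1.7, -0.7, 0.6]
opening: 0.53
```

Request:
step_arm(plan=[[0.036,0.007,0.0015,0.005,0,0.006,0],[0.036,0.001,0,0.003,0,0,0]])

```text
time_s: 6.28
position: [0.6439, 0.002, 0.1045]
orientation: [[-1.0, 0.009, 0.001], [0.009, 1.0, -0.001], [-0.001, -0.001, -1.0]]
force: [0.0, -0.3, -0.4]
opening: 0.426
```

Request:
step_arm(plan=[[0.0,0.0005,0,0.0005,0,0,0]])

```text
time_s: 6.37
position: [0.6426, 0.0022, 0.103]
orientation: [[-1.0, 0.009, -0.001], [0.009, 1.0, -0.0], [0.001, -0.001, -1.0]]
force: [-0.3, -0.4, 0.2]
opening: 0.355
```

Request:
step_arm(plan=[[0.0,0.0005,0,0.0005,0,0,0]])

```text
time_s: 6.45
position: [0.6415, 0.0023, 0.102]
orientation: [[-1.0, 0.009, -0.002], [0.009, 1.0, -0.0], [0.002, -0.0, -1.0]]
force: [-0.5, -0.4, 1.4]
opening: 0.285
```

Request:
step_arm(plan=[[0.0,-0.0025,0,-0.0005,0,0,0]])

```text
time_s: 6.53
position: [0.6424, 0.0037, 0.1016]
orientation: [[-1.0, 0.009, -0.005], [0.009, 1.0, 0.002], [0.005, 0.002, -1.0]]
force: [-2.5, 3.0, -1.3]
opening: 0.249
```

Request:
step_arm(plan=[[0.0,-0.0005,0,0,0,0,0]])

```text
time_s: 6.62
position: [0.6425, 0.0038, 0.1015]
orientation: [[-1.0, 0.008, -0.006], [0.008, 1.0, 0.002], [0.006, 0.002, -1.0]]
force: [-0.0, -1.4, 1.9]
opening: 0.25
```

Request:
step_arm(plan=[[0.0,0.0092,0,-0.003,0,0,0],[0.0,0.0095,0,-0.002,0,0,0],[0.0,0.0097,0,-0.001,0,0,0],[0.0,0.0097,0,0.0005,0,0,0]])

```text
time_s: 6.95
position: [0.6074, 0.004, 0.107]
orientation: [[-1.0, 0.008, 0.006], [0.008, 1.0, 0.001], [-0.006, 0.001, -1.0]]
force: [4.0, 1.4, -3.6]
opening: 0.252
```

Request:
step_arm(plan=[[0.0,0.0097,0,0.0012,0,0.003,0],[0.0,0.0094,0,0.0023,0,0,0],[0.0,0.0091,0,0.0034,0,0,0],[0.0,0.0086,0,0.0045,0,0,0]])

```text
time_s: 7.28
position: [0.5743, 0.0043, 0.099]
orientation: [[-1.0, 0.009, 0.023], [0.009, 1.0, 0.001], [-0.023, 0.001, -1.0]]
force: [3.7, 1.3, -0.5]
opening: 0.249
```

Request:
step_arm(plan=[[0.0,0.0083,0,0.0056,0,0.01,0],[0.0,0.0076,0,0.0063,0,0.01,0],[0.0,0.0068,0,0.007,0,0.005,0],[0.0,0.006,0,0.0078,0,0.005,0]])

```text
time_s: 7.62
position: [0.5462, 0.0045, 0.0769]
orientation: [[-1.0, 0.009, 0.001], [0.009, 1.0, 0.0], [-0.001, 0.0, -1.0]]
force: [-0.9, 2.5, 4.1]
opening: 0.252
```

Request:
step_arm(plan=[[0.0,0.004,0,0.009,0,0,0],[0.0,0.003,0,0.0095,0,0,0],[0.0,0.002,0,0.0098,0,0,0],[0.0,0.001,0,0.0098,0,0,0]])

```text
time_s: 7.95
position: [0.5283, 0.0047, 0.0367]
orientation: [[-1.0, 0.009, -0.012], [0.009, 1.0, 0.0], [0.012, -0.0, -1.0]]
force: [-2.3, 2.2, 2.6]
opening: 0.248
```

Request:
step_arm(plan=[[0.0,-0.002,0,0.007,0,-0.01,0],[0.0,-0.001,0,0.006,0,0,0],[0.0,0,0,0.005,0,0,0]])

```text
time_s: 8.2
position: [0.5272, 0.0047, 0.0158]
orientation: [[-1.0, 0.008, -0.01], [0.008, 1.0, 0.0], [0.01, 0.0, -1.0]]
force: [-11.0, 3.1, 38.7]
opening: 0.251
```

Request:
step_arm(plan=[[0.0,0,0,0.005,0,0,0],[0.0,0,0,0.005,0,0,0],[0.0,0,0,0.005,0,0,0]])

```text
time_s: 8.45
position: [0.5285, 0.0047, 0.0122]
orientation: [[-1.0, 0.007, -0.015], [0.007, 1.0, 0.0], [0.015, 0.0, -1.0]]
force: [-18.9, 4.3, 48.4]
opening: 0.249
```

Request:
step_arm(plan=[[0.05,0,0,-0.002,0,0.01,0],[0.05,0,0,-0.002,0,0,0],[0.05,0,0,-0.004,0,0,0],[0.05,0,0,-0.004,0,0,0],[0.05,0,0,-0.02,0,0,0],[0.05,0,0,-0.04,0,0,0],[0.05,0,0,-0.04,0,0,0],[0.05,0,0,-0.04,0,0,0],[0.05,0,-0.03,0,0,0,0],[0.05,0,-0.03,0,0,0,0],[0.05,0,-0.03,0,0,0,0.1],[0.05,0,-0.03,0,0,0,0.1]])

```text
time_s: 9.45
position: [0.5296, -0.1156, 0.1673]
orientation: [[-0.979, 0.201, -0.027], [0.201, 0.98, -0.002], [0.026, -0.008, -1.0]]
force: [0.2, -1.0, 0.0]
opening: 0.53
```

```bash
python3 - <<'E'
from h import *
s=sense();print(s["position"],s["force"],s["opening"])
a=capture("side");cv2.imwrite("pics/s3.png",cv2.resize(a[140:320,200:430],(766,600),interpolation=cv2.INTER_CUBIC))
E
```

```text
[ 0.5295686  -0.11556574  0.16732967] [ 0.22549841 -0.97496217  0.02886547] 0.530451723105803
```

View pics/s3.png

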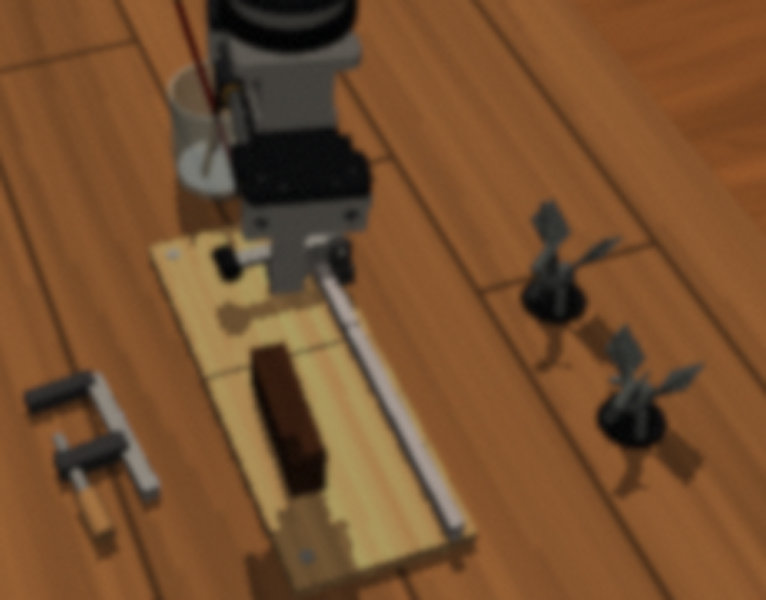

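The leaf is down, with its knob at crop (228,262), and the billet is undisturbed at crop (290,415). I'll rotate the tool to the billet's yaw.

Request:
step_arm(plan=[[0.06,0,0,-0.003,0,-0.02,0.117],[0.06,0,0,0,0,0,0.117],[0.06,0,0,0,0,0,0.117],[0.06,0,0,0,0,0,0.117],[0.06,0,0,0,0,0,0.117],[0.06,0,0,0,0,0,0.117],[0.06,0,0,0,0,0,0.117],[0.06,0,0,0,0,0,0.117],[0.06,0,0,0,0,0,0.117],[0.06,0,0,0,0,0,0.117],[0.06,0,0,0,0,0,0.117],[0.06,0,0,0,0,0,0.08]])

```text
time_s: 10.5
position: [0.5243, -0.1256, 0.1594]
orientation: [[0.074, 0.997, -0.022], [0.997, -0.074, -0.009], [-0.01, -0.021, -1.0]]
force: [0.6, 0.6, -0.6]
opening: 0.638
```

```bash
python3 - <<'E'
from h import *
s=sense();print(s["position"],s["orientation"].round(3),s["force"])
im=cv2.imread("pics/s3.png")
y=(.0905);Q=[.578,-.0872,-.0075];c,s=np.cos(Q[2]),np.sin(Q[2])
for th in(0,.05,.1):
    k=np.array([.036-.081*np.cos(th),y,.046+.081*np.sin(th)]);w=[Q[0]+c*k[0]-s*k[1],Q[1]+s*k[0]+c*k[1],k[2]]
    p=proj("side",w);print(th,np.round(w,4),(p-[200,140])*3.333)
E
```

```text
[ 0.52428253 -0.12555515  0.15942257] [[ 0.074  0.997 -0.022]
 [ 0.997 -0.074 -0.009]
 [-0.01  -0.021 -1.   ]] [ 0.55671135  0.58019427 -0.60879279]
0 [0.5337 0.0036 0.046 ] [223.91384998 263.97584154]
0.05 [0.5338 0.0036 0.05  ] [223.92087177 259.99813682]
0.1 [0.5341 0.0036 0.0541] [224.19747437 255.94190075]
```

Request:
step_arm(plan=[[0.06,-0.007,0.005,0,-0.022,0.009,0],[0.06,0,0,0.03,0,0,0],[0.06,0,0,0.03,0,0,0],[0.06,0,0,0,0,0,0]])

```text
time_s: 10.83
position: [0.5312, -0.1353, 0.0978]
orientation: [[0.068, 0.998, 0.008], [0.998, -0.068, -0.003], [-0.002, 0.008, -1.0]]
force: [-1.8, 0.5, -0.6]
opening: 0.64
```

Request:
step_arm(plan=[[0.06,0.002,-0.002,0.03,0.008,0,0.015],[0.06,0,0,0.022,0,0,0],[0.06,0,0,0.004,0,0,0],[0.06,0,0,0,0,0,0]])

```text
time_s: 11.17
position: [0.531, -0.1357, 0.0419]
orientation: [[0.078, 0.997, 0.003], [0.997, -0.078, -0.003], [-0.002, 0.003, -1.0]]
force: [0.6, 0.0, 0.4]
opening: 0.64
```

Request:
step_arm(plan=[[0.04,0,-0.001,0.006,0,0,0],[0.0,0,0,0,0,0,0],[0.0,0,0,0,0,0,0],[0.0,0,0,0,0,0,0]])

```text
time_s: 11.5
position: [0.5332, -0.1375, 0.0402]
orientation: [[0.076, 0.997, 0.01], [0.997, -0.076, -0.005], [-0.005, 0.01, -1.0]]
force: [-0.4, -0.7, -0.2]
opening: 0.391
```

Request:
step_arm(plan=[[0.0,0,0,0,0,0,0],[0.0,0,0,0,0,0,0],[0.0,0,0,0,0,0,0]])

```text
time_s: 11.75
position: [0.5351, -0.1382, 0.043]
orientation: [[0.076, 0.997, 0.014], [0.997, -0.076, -0.007], [-0.006, 0.014, -1.0]]
force: [-0.5, -0.5, -0.2]
opening: 0.262
```

Drift raised the grip to z = 0.043. I'll reopen and regrip lower, adding drift compensation.

Request:
step_arm(plan=[[0.045,0,0,0,0,0,0],[0.045,0,0,0,0,0,0],[0.045,0.001,-0.002,0.008,0.014,0.007,0],[0.036,0.0005,-0.001,0.003,0,0,0]])

```text
time_s: 12.08
position: [0.5337, -0.1369, 0.0331]
orientation: [[0.075, 0.997, 0.003], [0.997, -0.075, -0.0], [0.0, 0.003, -1.0]]
force: [-0.2, -0.2, -0.5]
opening: 0.427
```

Request:
step_arm(plan=[[0.0,0.0005,-0.001,0.0005,0.001,0,0],[0.0,0.0005,-0.001,0.0005,0.001,0,0]])

```text
time_s: 12.25
position: [0.531, -0.1354, 0.0305]
orientation: [[0.076, 0.997, -0.001], [0.997, -0.076, 0.001], [0.001, -0.001, -1.0]]
force: [1.2, 0.4, 0.5]
opening: 0.3
```

Request:
step_arm(plan=[[0.0,0,-0.0005,0.0005,0,0,0],[0.0,0,-0.0005,0.0005,0,0,0]])

```text
time_s: 12.42
position: [0.5307, -0.1353, 0.0301]
orientation: [[0.076, 0.997, 0.0], [0.997, -0.076, 0.001], [0.001, 0.0, -1.0]]
force: [0.6, 1.3, 5.7]
opening: 0.263
```

Request:
step_arm(plan=[[0.0,0,0.01,0,0,0,-0.023],[0.0,0,0.01,0,0,0,-0.023],[0.0,0,0.01,0,0,0,-0.02],[0.0,0,0.008,0,0,0,0]])

```text
time_s: 12.75
position: [0.5671, -0.1368, 0.0301]
orientation: [[0.006, 1.0, -0.005], [1.0, -0.006, 0.001], [0.001, -0.005, -1.0]]
force: [-2.2, -0.4, 3.8]
opening: 0.264
```

Request:
step_arm(plan=[[0.0,0,0.005,-0.001,0,0,0],[0.0,0,0.003,0,0,0,0]])

```text
time_s: 12.92
position: [0.5768, -0.1368, 0.0307]
orientation: [[0.006, 1.0, -0.005], [1.0, -0.006, 0.001], [0.001, -0.005, -1.0]]
force: [-0.3, -0.9, -0.4]
opening: 0.259
```

Request:
step_arm(plan=[[0.0,0,0.003,0,0,0,0],[0.0,0,0.002,0,0,0,0]])

```text
time_s: 13.08
position: [0.5819, -0.1366, 0.0302]
orientation: [[0.006, 1.0, -0.006], [1.0, -0.006, 0.002], [0.002, -0.006, -1.0]]
force: [-2.9, 0.4, 3.9]
opening: 0.266
```

Request:
step_arm(plan=[[0.0,0,0.002,0,0,0,0]])

```text
time_s: 13.17
position: [0.5836, -0.1366, 0.0302]
orientation: [[0.006, 1.0, -0.007], [1.0, -0.006, 0.002], [0.002, -0.007, -1.0]]
force: [-1.3, -0.8, 3.0]
opening: 0.259
```

Request:
step_arm(plan=[[0.0,0,0.002,0,0,0,0]])

```text
time_s: 13.25
position: [0.5855, -0.1366, 0.0302]
orientation: [[0.006, 1.0, -0.008], [1.0, -0.006, 0.002], [0.002, -0.008, -1.0]]
force: [-0.5, 0.3, 1.1]
opening: 0.266
```

Request:
step_arm(plan=[[0.0,0,0.002,0,0,0,0]])

```text
time_s: 13.33
position: [0.5865, -0.1366, 0.0302]
orientation: [[0.006, 1.0, -0.011], [1.0, -0.006, 0.002], [0.002, -0.011, -1.0]]
force: [-7.1, -0.1, 6.9]
opening: 0.264
```

The billet meets the fence at x≈0.5865 with about 7 N. Now I'll slide it along +y.

Request:
step_arm(plan=[[0.0,0.006,0.0005,0,0,0,0],[0.0,0.006,0.0005,0,0,0,0],[0.0,0.006,0.0005,0,0,0,0],[0.0,0.006,0.0005,0,0,0,0]])

```text
time_s: 13.67
position: [0.5867, -0.1152, 0.0304]
orientation: [[0.007, 1.0, -0.015], [1.0, -0.007, -0.003], [-0.003, -0.015, -1.0]]
force: [-3.6, -3.3, 2.6]
opening: 0.264
```

Request:
step_arm(plan=[[0.0,0.006,0.0005,0,-0.003,0.001,0],[0.0,0.006,0.0005,0,-0.003,0.001,0],[0.0,0.006,0.0005,0,-0.003,0,0],[0.0,0.006,0.0005,0,0,0,0],[0.0,0.005,0.0005,0,0,0,0],[0.0,0.003,0.0005,0,0,0,0]])

```text
time_s: 14.17
position: [0.587, -0.0814, 0.0304]
orientation: [[0.006, 1.0, -0.011], [1.0, -0.006, -0.006], [-0.006, -0.011, -1.0]]
force: [-4.1, -3.8, 3.7]
opening: 0.265
```

Request:
step_arm(plan=[[0.0,0.004,0.0005,0,0,0,0],[0.0,0.004,0.0005,0,0,0,0],[0.0,0.003,0.0005,0,0,0,0],[0.0,0.002,0.0005,0,0,0,0]])

```text
time_s: 14.5
position: [0.5871, -0.0677, 0.0306]
orientation: [[0.005, 1.0, -0.015], [1.0, -0.005, -0.008], [-0.009, -0.015, -1.0]]
force: [-3.0, -4.1, 3.2]
opening: 0.261
```

```bash
python3 - <<'E'
from h import *
s=sense();print(s["position"],s["force"],s["opening"])
a=capture("side");cv2.imwrite("pics/s4.png",cv2.resize(a[160:300,220:400],(771,600),interpolation=cv2.INTER_CUBIC))
E
```

```text
[ 0.58706747 -0.06766927  0.03056231] [-2.9636805  -4.10316212  3.22997008] 0.2605765766674766
```

View pics/s4.png

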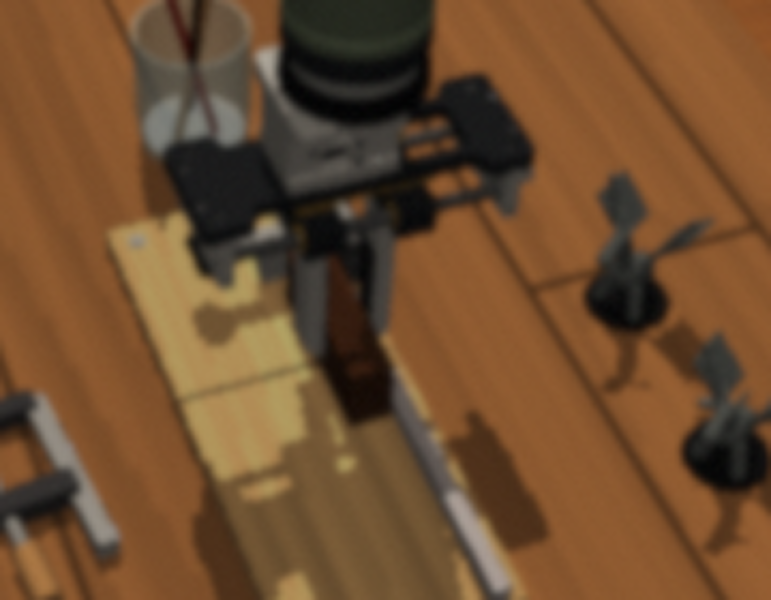

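Billet lies along the fence with its end face at crop (360,400), and the jaws straddle it. I'll ease toward the stop in small rows.

Request:
step_arm(plan=[[0.0,0.002,0.0005,0,0,0,0],[0.0,0.002,0.0005,0,0,0,0],[0.0,0.0015,0.0005,0,0,0,0]])

```text
time_s: 14.8
position: [0.5871, -0.0617, 0.0307]
orientation: [[0.005, 1.0, -0.018], [1.0, -0.005, -0.01], [-0.01, -0.018, -1.0]]
force: [-4.0, -4.0, 3.4]
opening: 0.263
```

Request:
step_arm(plan=[[0.0,0.0015,0.0005,0,0,0,0],[0.0,0.0015,0.0005,0,0,0,0]])

```text
time_s: 14.97
position: [0.5872, -0.0587, 0.0308]
orientation: [[0.005, 1.0, -0.02], [1.0, -0.005, -0.011], [-0.011, -0.02, -1.0]]
force: [-3.9, -4.2, 4.1]
opening: 0.261
```

Request:
step_arm(plan=[[0.0,0.0015,0.0005,0,0,0,0]])

```text
time_s: 15.05
position: [0.5872, -0.0572, 0.0308]
orientation: [[0.005, 1.0, -0.021], [1.0, -0.005, -0.012], [-0.012, -0.021, -1.0]]
force: [-3.9, -3.6, 3.2]
opening: 0.26
```

Request:
step_arm(plan=[[0.0,0.001,0.0005,0,0,0,0]])

```text
time_s: 15.13
position: [0.5872, -0.0561, 0.0308]
orientation: [[0.004, 1.0, -0.022], [1.0, -0.005, -0.012], [-0.013, -0.022, -1.0]]
force: [-3.2, -4.1, 3.0]
opening: 0.263
```

Request:
step_arm(plan=[[0.0,0.001,0.0005,0,-0.004,0.002,0],[0.0,0.001,0.0005,0,-0.003,0.002,0]])

```text
time_s: 15.3
position: [0.5872, -0.0549, 0.0307]
orientation: [[0.004, 1.0, -0.017], [1.0, -0.004, -0.011], [-0.012, -0.017, -1.0]]
force: [-4.2, -9.5, 3.0]
opening: 0.263
```

Request:
step_arm(plan=[[0.0,0.001,0.0005,0,-0.003,0.002,0],[0.0,0.001,0.0005,0,-0.003,0.002,0]])

```text
time_s: 15.47
position: [0.5872, -0.055, 0.0307]
orientation: [[0.004, 1.0, -0.013], [1.0, -0.004, -0.012], [-0.012, -0.013, -1.0]]
force: [-4.7, -7.1, 2.3]
opening: 0.266
```

Request:
step_arm(plan=[[0.0,0.001,0.0005,0,0,0,0],[0.0,0.001,0.0005,0,0,0,0]])

```text
time_s: 15.63
position: [0.5872, -0.055, 0.0307]
orientation: [[0.004, 1.0, -0.014], [1.0, -0.004, -0.016], [-0.016, -0.014, -1.0]]
force: [-4.2, -7.1, 3.7]
opening: 0.263
```

The billet is on the stop at y=−0.055 (about 7 N total, roughly 4 N of it friction). I'll press slightly more, in a measured way.

Request:
step_arm(plan=[[0.0,0.0014,0.0005,0,0,0,0],[0.0,0.0014,0.0005,0,0,0,0]])

```text
time_s: 15.8
position: [0.5872, -0.055, 0.0307]
orientation: [[0.004, 1.0, -0.016], [1.0, -0.004, -0.021], [-0.021, -0.016, -1.0]]
force: [-3.4, -8.4, 2.9]
opening: 0.262
```

Request:
step_arm(plan=[[0.0,0.0016,0.0005,0,0,0.003,0],[0.0,0.0016,0.0005,0,0,0.003,0],[0.0,0.0016,0.0005,0,0,0.002,0]])

```text
time_s: 16.05
position: [0.5872, -0.055, 0.0308]
orientation: [[0.003, 1.0, -0.019], [1.0, -0.004, -0.022], [-0.023, -0.019, -1.0]]
force: [-4.4, -8.5, 2.6]
opening: 0.264
```

Request:
step_arm(plan=[[0.0,0.002,0.0005,0,-0.002,0.003,0],[0.0,0.002,0.0005,0,-0.002,0.003,0]])

```text
time_s: 16.22
position: [0.5872, -0.0549, 0.0308]
orientation: [[0.003, 1.0, -0.017], [1.0, -0.003, -0.024], [-0.024, -0.017, -1.0]]
force: [-3.2, -9.8, 3.8]
opening: 0.265
```

Request:
step_arm(plan=[[0.0,0.0022,0.0005,0,-0.002,0.003,0],[0.0,0.0022,0.0005,0,-0.002,0.003,0],[0.0,0.0022,0.0005,0,-0.002,0.003,0]])

```text
time_s: 16.47
position: [0.5873, -0.0549, 0.0307]
orientation: [[0.002, 1.0, -0.014], [1.0, -0.003, -0.027], [-0.027, -0.014, -1.0]]
force: [-4.6, -10.5, 1.9]
opening: 0.264
```

Request:
step_arm(plan=[[0.045,0.0004,0.0003,0,0,0,0],[0.045,0,0,-0.0005,0,0,0],[0.045,0,0,-0.001,0,0,0]])

```text
time_s: 16.72
position: [0.589, -0.0523, 0.0318]
orientation: [[0.004, 1.0, -0.01], [1.0, -0.004, -0.023], [-0.023, -0.01, -1.0]]
force: [1.0, -0.3, 0.4]
opening: 0.442
```

Request:
step_arm(plan=[[0.045,0,0,-0.01,0,0.01,0],[0.045,0,0,-0.03,0,0.01,0],[0.045,0,0,-0.04,-0.01,0,0],[0.045,0,0,-0.04,0,0,0],[0.045,-0.02,-0.03,-0.03,0,0,0],[0.045,-0.02,-0.03,0,0,0,0],[0.045,-0.02,-0.03,0,0,0,0],[0.045,-0.02,-0.03,0,0,0,0],[0.045,-0.02,-0.02,0,0,0,0],[0.045,0,0,0,0,0,0]])

```text
time_s: 17.55
position: [0.4564, -0.1451, 0.1924]
orientation: [[-0.01, 1.0, 0.019], [1.0, 0.01, 0.003], [0.003, 0.019, -1.0]]
force: [1.0, 0.2, -0.0]
opening: 0.479
```

```bash
cat > chk.py <<'E'
from fit import *
import sys
B=[box(-.0125,.0125,-.05,.05,.012,.052)]
Q=[.578,-.0872,-.0075];c,s=np.cos(Q[2]),np.sin(Q[2]);hs=[]
print(sense()["position"],sense()["opening"])
for cam in("top","side"):
    im=capture(cam);cv2.imwrite(f"pics/{cam}_{sys.argv[1]}.png",im)
    t=[x for x in trace("billet",cam) if x["confidence"]>.3 and abs(x["rect"][0]+x["rect"][2]/2-(328 if cam=="top" else 308))<25]
    if not t: print("none",cam);continue
    h=quad(t[0]["pixels"].astype(np.uint8));f=fit([.586,-.053,-.0075],[(cam,h)],B);d=f.x-Q
    print(cam,t[0]["rect"],f.x.round(4),f.fun.round(2),"jig",np.round([c*d[0]+s*d[1],-s*d[0]+c*d[1],d[2]],4))
E
python3 chk.py rel
```

```text
[ 0.45640345 -0.14514276  0.19237767] 0.4785445464219736
top [291.1, 210.0, 53.1, 16.2] [ 0.5859 -0.0523  0.0205] 1.04 jig [0.0076 0.035  0.028 ]
side [280.1, 214.8, 28.9, 40.9] [ 0.5878 -0.0523 -0.0177] 1.06 jig [ 0.0095  0.035  -0.0102]
```

Vision puts the billet at jig y≈0.035, x≈0.008, which matches the gauge. Now I'll rotate back to pinch the knob.

Request:
step_arm(plan=[[0.05,0,0,0,0.019,0,-0.05],[0.05,0,0,0,0,0,-0.119],[0.05,0,0,0,0,0,-0.119],[0.05,0,0,0,0,0,-0.119],[0.05,0,0,0,0,0,-0.119],[0.05,0,0,0,0,0,-0.119],[0.05,0,0,0,0,0,-0.119],[0.05,0,0,0,0,0,-0.119],[0.05,0,0,0,0,0,-0.119],[0.05,0,0,0,0,0,-0.119],[0.05,0,0,0,0,0,-0.119],[0.05,0,0,0,0,0,-0.119]])

```text
time_s: 18.75
position: [0.4731, -0.127, 0.1886]
orientation: [[-0.992, 0.128, -0.001], [0.128, 0.992, 0.015], [0.003, 0.015, -1.0]]
force: [0.1, 0.4, 0.4]
opening: 0.536
```

Request:
step_arm(plan=[[0.05,0,0,0,0,0,-0.1],[0.05,0,0,0,0,0,-0.07],[0.05,0,0,0,0,0,0]])

```text
time_s: 19.0
position: [0.4764, -0.1228, 0.1876]
orientation: [[-0.998, -0.061, -0.002], [-0.061, 0.998, 0.018], [0.001, 0.019, -1.0]]
force: [0.0, 0.1, -0.4]
opening: 0.533
```

Request:
step_arm(plan=[[0.05,0,0,0,0.018,0,0.055],[0.05,-0.014,0.031,0,0,0,0],[0.05,-0.014,0.031,0,0,0,0],[0.05,-0.014,0.031,0,0,0,0],[0.05,-0.01,0.025,0,0,0,0],[0.05,0,0,0,0,0,0]])

```text
time_s: 19.5
position: [0.5345, 0.0046, 0.186]
orientation: [[-1.0, 0.006, -0.001], [0.006, 1.0, 0.003], [0.001, 0.003, -1.0]]
force: [-0.2, -0.3, 0.1]
opening: 0.531
```

Request:
step_arm(plan=[[0.05,0,0,0.035,0,0,0],[0.05,0,0,0.035,0,0,0],[0.05,0,0,0.02,0,0,0],[0.05,0,0,0.004,0,0,0],[0.05,0,0,0,0,0,0]])

```text
time_s: 19.92
position: [0.5395, 0.0099, 0.0904]
orientation: [[-1.0, 0.002, 0.004], [0.002, 1.0, 0.002], [-0.004, 0.002, -1.0]]
force: [0.1, -0.5, -0.3]
opening: 0.534
```

Request:
step_arm(plan=[[0.05,0.005,-0.0055,0.004,0,0,0.004],[0.05,0,0,0.02,0,-0.004,0],[0.05,0,0,0.006,0,0,0],[0.05,0,0,0,0,0,0]])

```text
time_s: 20.25
position: [0.5376, 0.0025, 0.0637]
orientation: [[-1.0, 0.008, 0.015], [0.008, 1.0, 0.0], [-0.015, 0.0, -1.0]]
force: [-0.4, 0.3, 1.3]
opening: 0.531
```

Request:
step_arm(plan=[[0.05,0.004,0.002,0.006,0,0.015,0],[0.05,0,0,0.014,0,0,0],[0.05,0,0,0.008,0,0,0]])

```text
time_s: 20.5
position: [0.5377, 0.0032, 0.0402]
orientation: [[-1.0, 0.009, 0.008], [0.009, 1.0, -0.001], [-0.008, -0.001, -1.0]]
force: [0.1, 0.1, -0.3]
opening: 0.532
```

Request:
step_arm(plan=[[0.04,0.004,0.001,0.008,0,0.008,0],[0.035,0.001,0,0.003,0,0,0]])

```text
time_s: 20.67
position: [0.5332, 0.0041, 0.0291]
orientation: [[-1.0, 0.01, 0.0], [0.01, 1.0, -0.001], [-0.0, -0.001, -1.0]]
force: [-0.4, 0.1, -0.6]
opening: 0.427
```

Request:
step_arm(plan=[[0.0,-0.0005,0,0,0,0,0],[0.0,0,0,0.0005,0,0,0]])

```text
time_s: 20.83
position: [0.5331, 0.0042, 0.0282]
orientation: [[-1.0, 0.01, -0.001], [0.01, 1.0, -0.001], [0.001, -0.001, -1.0]]
force: [-0.0, -0.5, -0.1]
opening: 0.284
```

Request:
step_arm(plan=[[0.0,0,0,0,0,0,0],[0.0,0,0,0,0,0,0]])

```text
time_s: 21.0
position: [0.5331, 0.0047, 0.0284]
orientation: [[-1.0, 0.01, -0.001], [0.01, 1.0, -0.001], [0.001, -0.001, -1.0]]
force: [0.1, 0.1, -2.4]
opening: 0.252
```

Request:
step_arm(plan=[[0.0,-0.0006,0,-0.0097,0,0,0],[0.0,-0.0017,0,-0.0096,0,0,0],[0.0,-0.0029,0,-0.0093,0,0,0],[0.0,-0.004,0,-0.0089,0,0,0]])

```text
time_s: 21.33
position: [0.5413, 0.0046, 0.0665]
orientation: [[-1.0, 0.01, -0.004], [0.01, 1.0, -0.0], [0.004, -0.001, -1.0]]
force: [2.3, 0.3, -4.7]
opening: 0.254
```

Request:
step_arm(plan=[[0.0,-0.005,0,-0.0082,0,0,0],[0.0,-0.006,0,-0.0076,0,0,0],[0.0,-0.0069,0,-0.0068,0,0,0],[0.0,-0.0077,0,-0.0058,0,0,0]])

```text
time_s: 21.67
position: [0.567, 0.0044, 0.0979]
orientation: [[-1.0, 0.01, -0.008], [0.01, 1.0, -0.001], [0.008, -0.001, -1.0]]
force: [0.1, -0.6, -8.2]
opening: 0.255
```

Request:
step_arm(plan=[[0.0,-0.0086,0,-0.0042,0,-0.004,0],[0.0,-0.0091,0,-0.003,0,-0.003,0],[0.0,-0.0094,0,-0.0018,0,0,0],[0.0,-0.0097,0,-0.0006,0,0,0]])

```text
time_s: 22.0
position: [0.6017, 0.0041, 0.1108]
orientation: [[-1.0, 0.009, -0.014], [0.009, 1.0, -0.001], [0.014, -0.001, -1.0]]
force: [-4.1, -0.4, 2.4]
opening: 0.256
```

Request:
step_arm(plan=[[0.0,-0.0097,0,-0.0004,0,-0.007,0],[0.0,-0.0097,0,0.0008,0,-0.004,0],[0.0,-0.0096,0,0.0018,0,0,0],[0.0,-0.0094,0,0.003,0,0,0]])

```text
time_s: 22.33
position: [0.6441, 0.0037, 0.1086]
orientation: [[-1.0, 0.009, -0.001], [0.009, 1.0, -0.001], [0.001, -0.001, -1.0]]
force: [-3.1, 0.1, 0.5]
opening: 0.248
```

Request:
step_arm(plan=[[0.0,-0.006,0,0.0025,0,0,0],[0.0,-0.004,0,0.0015,0,0,0],[0.0,-0.002,0,0,0,0,0]])

```text
time_s: 22.58
position: [0.6552, 0.0037, 0.1046]
orientation: [[-1.0, 0.008, -0.01], [0.008, 1.0, -0.001], [0.01, -0.001, -1.0]]
force: [-14.2, 0.1, 10.7]
opening: 0.251
```

The leaf is at its up end stop (14 N reaction). I'll release and retreat straight up.

Request:
step_arm(plan=[[0.05,0,0,0,0,-0.008,0],[0.05,0,0,0,0,0,0],[0.05,0,0,-0.002,0,0,0],[0.05,0,0,-0.01,0,0,0],[0.05,0,0,-0.035,0,0,0],[0.05,0,0,-0.035,0,0,0],[0.05,0,0,-0.035,0,0,0],[0.05,0,0,-0.02,0,0,0],[0.05,0.04,0,0,0,0,0],[0.05,0.04,0,0,0,0,0],[0.05,0.04,0,0,0,0,0],[0.05,0.04,0,0,0,0,0]])

```text
time_s: 23.58
position: [0.5086, 0.0035, 0.2536]
orientation: [[-0.999, 0.009, 0.032], [0.009, 1.0, -0.004], [-0.032, -0.003, -0.999]]
force: [0.1, -0.3, 0.7]
opening: 0.53
```

Request:
step_arm(plan=[[0.05,0.04,0,0,0,0,0],[0.05,0.03,-0.028,0,0,0,0],[0.05,0,-0.04,0,0,0,0],[0.05,0,-0.04,0,0,0,0],[0.05,0,-0.04,0,0,0,0],[0.05,0,-0.04,0,0,0,0],[0.05,0,0,0,0,0,0],[0.05,0,0,0,0,0,0]])

```text
time_s: 24.25
position: [0.4315, -0.1898, 0.2634]
orientation: [[-0.998, 0.003, 0.058], [0.003, 1.0, -0.015], [-0.058, -0.015, -0.998]]
force: [0.7, 0.2, 0.1]
opening: 0.535
```

```bash
python3 chk.py fin; python3 - <<'E'
import cv2,numpy as np
a=cv2.imread("pics/top_fin.png")[150:290,210:410];b=cv2.imread("pics/side_fin.png")[150:290,210:410]
cv2.imwrite("pics/fin.png",np.vstack([cv2.resize(x,(428,300),interpolation=cv2.INTER_CUBIC) for x in(a,b)]))
E
```

```text
[ 0.43153508 -0.18983106  0.263377  ] 0.5345394710145442
top [288.6, 209.8, 55.4, 17.2] [ 0.5854 -0.0521  0.0133] 1.12 jig [0.0071 0.0351 0.0208]
side [291.7, 334.3, 23.3, 30.6] [ 0.586  -0.053  -0.0075] 3.16 jig [0.0077 0.0343 0.    ]
```

View pics/fin.png

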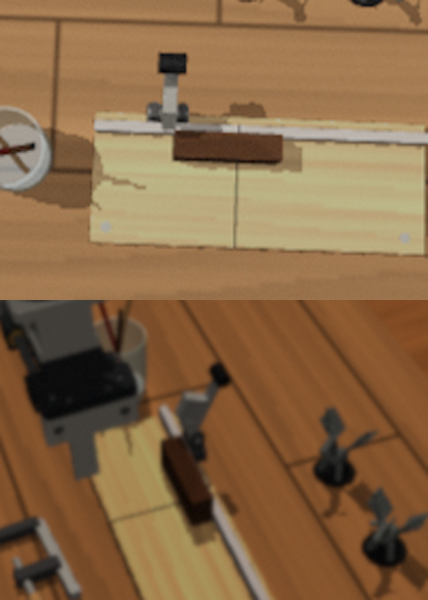

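The leaf is up and the billet is along the fence in both views. One subpixel check of the billet's yaw against the fence in the top image, since the mask fit is noisy.

```bash
python3 - <<'E'
from h import *
im=np.mean([capture("top") for _ in range(6)],0)
g=cv2.GaussianBlur(im.astype(np.float32),(0,0),.7)
def edge(ch,cols,r0,r1,sgn):
    pts=[]
    for c in cols:
        d=sgn*np.diff(ch[r0:r1,c]);k=int(np.argmax(d))
        if 0<k<len(d)-1:
            a,b,e=d[k-1:k+2];pts.append((c,r0+k+.5+.5*(a-e)/(a-2*b+e)))
    p=np.array(pts);f=np.polyfit(p[:,0],p[:,1],1);r=p[:,1]-np.polyval(f,p[:,0]);k=abs(r)<.4
    f=np.polyfit(p[k,0],p[k,1],1);return f,k.mean(),p[k]
gr=g[:,:,1]
cols=range(298,336)
fb,kb,pb=edge(gr,cols,219,232,1)      # billet dark -> bed bright (near top edge)
ft,kt,pt=edge(gr,cols,207,217,-1)     # fence bright -> billet dark
fe,ke,pe=edge(gr,range(345,400),255,272,-1) # bed front edge -> desk
fe2,ke2,_=edge(gr,range(260,400),255,272,-1)
for n,p,z in(("bill near",pb,.052),("bill far/fence",pt,.052),("bed front",pe,.012)):
    w=np.array([atz("top",q,z) for q in p]);f=np.polyfit(w[:,1],w[:,0],1)
    print(n,"yaw",-f[0],"x at y=-.053",np.polyval(f,-.053),len(p))
w=np.array([atz("top",q,.012) for q in _]);print("bed front full yaw",-np.polyfit(w[:,1],w[:,0],1)[0])
E
```

```text
bill near yaw -0.010482822410001364 x at y=-.053 0.5699076040211185 38
bill far/fence yaw -0.016094402685987663 x at y=-.053 0.5983764857031947 38
bed front yaw -0.006297094471958015 x at y=-.053 0.49433154325141976 53
bed front full yaw -0.00953574942641089
```

```bash
python3 -c "
from plant import *
print(sense()['joint_vel'].round(3)); print(sign_off())"
```

```text
[-0.006  0.001 -0.003 -0.002  0.     0.   ]
the job is handed in; nothing more can be done
None
```

I flipped the stop down, gauged the billet against it, released it, flipped the stop back up, and handed the job in at about 25 s. `sign_off()` gives no verdict, so what follows is from my own checks.

**What was done**
- **Stop down:** I pinched the knob on its ends, swung the leaf down and pressed it home. The picture agreed with fully down.
- **Gauging:** I brought the billet square to the fence until it touched, then slid it to the stop. The total push was about 7 to 10.5 N for around 1 s. Sliding friction takes up to 4 N of that, so the force on the stop was roughly 6 to 10 N at the end. I inferred that from the wrist force; it was not measured at the stop.
- **Stop up:** I let go of the billet, pinched the knob again and swung the leaf up until it met its end stop, then moved the arm clear.

**Last checks**
- **Leaf:** it shows fully up in both views.
- **Billet along the fence:** its centre is at about y = 0.035 m in the jig frame, against a target of about 0.0345 m.
- **Billet against the fence:** its centre is at about x = 0.0075 m in the jig frame, the nominal value.
- **Billet angle:** its near edge is parallel to the bed to within about 0.005 rad in the close edge measurement.
- **Other things on the desk:** they look untouched in the parts of the final pictures I viewed. I did not measure their positions again.

**Checks that disagreed**
- The mask fit from the top camera gave a billet angle of 0.02 to 0.03 rad. I took that as pixel noise.
- In the final side view, the network picked up one of the look-alike billets, so that fit is not valid.

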